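# Release and open the photometer's sample lid

## Robot

A 7-joint arm with a two-finger parallel gripper is mounted at the origin on a cart in front of the work surface, level with it; the furniture and walls round the work are solid. World frame = base frame: x ahead of the robot, y to its left, z up, the work surface at z = 0. Lengths are in m, angles in rad, forces in N, time in s.
With the tool pointing down it reaches from about 0.4 to 0.925 m from the base axis. Payload 4.1 kg.
Tool frame: the origin (TCP) lies midway between the tips of the shut fingers; the grasp point (between the pads) lies 19 mm behind it; z points along the fingers, y is the direction in which the jaws open and shut (so a half turn about z gives the same grasp; the last joint's range is limited). The gripper opens to 85 mm and grips with 20 to 120 N. Pads are 22 mm wide; open, the fingers measure 114 mm over their backs; the gripper's body (76 mm by 85 mm) begins 54 mm behind the grasp point. The pads swing forward as they close: fully open they stand 13 mm farther back than shut.
Start: joints at [-1.371, 0.398, 0.045, 1.537, -0.019, 1.207, -0.051], TCP at [0.191, 0.621, 0.231] pointing down, gripper open.
Joint ranges: [-2.82, 2.82], [-0.49, 2.23], [-1.37, 1.46], [0, 2.46], [-1.36, 4.5], [0.23, 2], [-2.94, 2.94]. Speed limits (rad/s): [2.57, 2.57, 3.14, 3.14, 3.14, 3.14, 3.14].

## Interface

Orientations are given as a unit quaternion [x, y, z, w].
In Python, from station import observe, capture, get_calibration, hand_in, find_in gives the robot as it stands.
- The arm moves only by the shell command python3 -m pendant 'ROWS'. ROWS is JSON, a list of rows, each a list of 7 numbers: the gripper's target within -1 to 1 (fully open at 1, half-way at 0, shut at -1), then the shift along the tool's x, y, z in m, then the turn, a rotation vector about the tool's x, y, z in rad. In form: [[gripper, tx, ty, tz, wx, wy, wz], ...]. A call has 1 to 8 rows; each row is the pose to reach, as a shift and turn from the pose commanded when the call began, along the tool's axes at that moment; what a row does not reach only later rows make up. A row lasts 1/10 s, in which the tool goes at most 50 mm and 8.59 degrees, less where a joint would pass 70% of its speed; a pose out of reach is approached as far as the arm can. A call with a gripper value outside its range is refused whole. The fingers move at their own pace and stop on an object; the grip force is fixed at half the most. Time passes only in rows, so rows that repeat a pose let the fingers close. It gives the time, the measured TCP pose, the force and the opening at its end, in the units of the state.
- observe(): the state, without advancing time (a new reading comes with each control period).
- capture(name): name is "scene" or "top" or "wrist"; returns the picture (384x512x3 uint8, red, green, blue); there is no depth.
- get_calibration(name): a dict with "camera_matrix" (3x3 intrinsics, pixels), "pose" (4x4, takes a point from camera to world coordinates); the wrist camera has in their place "T_tool_cam" (4x4, takes a point from camera to tool coordinates, whose origin is the TCP and whose axes are the flange's). Camera axes: x right, y down, z forward; pixel columns grow to the right and rows downward; lengths in m; the calibration is good to about 2 mm. A picture is of the moment at which its call begins: read the wrist's pose just before it. get_calibration takes no time and is no camera call.
- hand_in(): hands the job in, once; it reports no verdict.
Trained networks look in the newest picture that a camera, given by its name, has taken for a name from the list of things; names that differ only in an ending like _2 or _b are one class to them, and where a whole thing is asked for, a point or a joint stands for the part that bears it (a point fixed in the world has none). Each returns a list of dicts, best first, with "confidence" (0 to 1); they miss things now and then, are a little off and sometimes report something else, mostly with a low value. They report only what shows in the picture. A call takes as long as a camera call.
- find_in(name, camera): "position" ([column, row] in pixels, amid what is visible of it).
The state is a dict: "t": time; "joint_positions": joint angles; "qd": joint speeds; "effort": joint torques, N m; "position": TCP position; "ee_rot": TCP orientation; "contact_force": force on the tool from outside, world axes, zero at the start; "moment": the same for the moment, N m; "opening": finger opening in m.
Only numpy, scipy, OpenCV 4.12 (cv2) and the standard library are available. Lean on these libraries where they do the work, as an engineer would, in place of code of your own. Each camera call takes 0.05 s, during which the arm holds its last target. There are 200 camera calls.

## Task

Open the sample compartment of the photometer: press down the release tab at the end of its case so that the sprung lid lifts, then push the lid all the way over to its stop, where it stays, and leave it open. Do it all with the fingertips or the outside of the fingers: do not grasp, lift or shove the instrument out of its place, and leave the small bottle, dish and crucible around it alone.

Things in the scene. Friction and masses are not known exactly. Their poses are not given: they have to be found in the camera images.
- photometer: White bench photometer, 2.2 kg, loose on rubber feet; case 75 mm high. Origin on its underside; in its frame (z up) the case spans x -80..+55, y -75..+75 mm. Its -x end (left, seen from the robot) has the release tab; the +y side (away from the robot) a flat unused keypad. The grey lid on top is centred on y -25 mm over a 70 mm square well, floor at height 42 mm.
- tab (a joint): Angle of the release tab, rad: 0 at rest, grows as the pad is pressed down, stop at 0.30. It rocks about a level axis at x -86 mm, height 50 mm in the photometer's frame. It lets the lid go at about 0.17 (pad centre some 6 mm down, 4 to 6 N; up to 7 N near the stop) and springs back when let go. At rest its hook holds the lid shut.
- tab_pad (a point): Press point on top of the tab's pad: at rest at x -122, y -25, height 58 mm in the photometer's frame. The pad is a level grey plate 36 mm wide (y), 5 mm thick, from x -139 mm to the hook upright at x -93.5 mm; the hook stands up to height 87 mm and leans about 10 mm toward the pad as the pad goes down.
- lid (a joint): Angle of the lid, rad: 0 shut and latched; once released a spring plunger lifts it to about 0.6 (edge point then at x -68, height 144 mm); beyond that only hinge friction and gravity act (it stays where it is left; 1 to 2 N at the free edge moves it; smooth), stop at 1.90, leaning back past upright.
- lid_edge (a point): Middle of the lid's free edge, the tip of a tongue 24 mm wide that the hook holds, 113 mm from the hinge line. Lid: grey plate 90 mm wide, 8 mm thick, 105 mm from hinge to edge, plus 8 mm of tongue. Shut, the point is at x -88, y -25, height 80 mm in the photometer's frame; it swings up and over toward +x.
- lid_hinge (a point): Middle of the lid's hinge line, at x +25 mm, y -25 mm, height 80 mm in the photometer's frame; the hinge line runs along the photometer's y. The case top around it is at 75 mm.
- weighing_bottle: Loose glass weighing bottle with lid, 37 mm across, 51 mm tall, beyond the photometer's hinge end; origin at its underside. Not to be disturbed.
- dish: Loose glass petri dish, 64 mm across, 17 mm tall, beyond the photometer's hinge end; origin at its underside. Not to be disturbed.
- crucible: Loose white crucible, 42 mm across, 33 mm tall, some 50 mm or more beyond the pad of the release tab; origin at its underside. Not to be disturbed.

How it is judged:
On the way, in this order (a step that is already met when the one before it is completed fails the run):
1. the release tab is pressed down and the lid springs up from its latch (value of joint tab above 0.1 rad and value of joint lid between 0.06 and 1 rad), for 0.02 s.
2. the lid is pushed over, fully open (value of joint lid above 1.72 rad), for 0.1 s.
At the end, for the whole second after the job is handed in: The lid stands still, open to more than 1.72 rad (stop at 1.90), the tab has sprung back (below 0.08 rad), the photometer stands level (within 0.05 rad) within 40 mm of where it was, and the bottle, dish and crucible within 25 mm of where they were (value of joint lid above 1.72 rad and velocity of joint lid between -0.1 and 0.1 rad/s and value of joint tab below 0.08 rad and distance of photometer from where it was at the start of the episode below 0.04 m and angle between photometer's own z axis and vertical below 0.05 rad and distance of each of weighing_bottle, dish, crucible from where it was at the start of the episode below 0.025 m); the robot touches nothing.
It fails at once if the photometer is lifted, carried, tipped or shoved more than 40 mm (distance of photometer from where it was at the start of the episode above 0.04 m or angle between photometer's own z axis and vertical above 0.15 rad).
It fails at once if the bottle, dish or crucible is picked up or moved more than 25 mm (distance of any of weighing_bottle, dish, crucible from where it was at the start of the episode above 0.025 m).
It also fails if it takes over 38 s, if anything falls off the work surface, if the arm or the gripper's body presses on something with over 40 N, if the wrist force passes 120 N, or if a joint passes its speed limit or range.

## Working session

There is one attempt and no reset: what is moved stays moved. The work goes in short steps, Python scripts to look and compute and a shell command to move; the robot and the scene stay as the last step left them, time stands still between calls to the robot, and variables do not carry over. Pictures are saved under pics/ and viewed, about 8 in all and at most 12, crops included, and the job is handed in when it is done.

```bash
mkdir -p pics
python3 - <<'E'
from station import *
import cv2,numpy as np
print({k:np.round(v,3).tolist() for k,v in observe().items()})
for c in("scene","top"):
    im=capture(c); cv2.imwrite(f"pics/{c}0.png",im[:,:,::-1])
    k=get_calibration(c); print(c,np.round(k["camera_matrix"],1).tolist(),np.round(k["pose"],3).tolist())
    for n in("photometer","tab_pad","lid_edge","lid_hinge","lid","weighing_bottle","dish","crucible"):
        print(n,[(np.round(d["position"]).tolist(),round(d["confidence"],2)) for d in find_in(n,c)[:2]])
E
```

```text
{'t': 0.0, 'joint_positions': [-1.371, 0.399, 0.045, 1.538, -0.019, 1.207, -0.051], 'qd': [-0.001, -0.003, 0.0, -0.001, -0.0, -0.001, -0.0], 'effort': [-0.001, -47.512, 1.364, -25.422, 0.012, 0.009, -0.0], 'position': [0.191, 0.621, 0.23], 'ee_rot': [0.149, 0.989, -0.001, -0.0], 'contact_force': [-0.238, 0.208, -0.735], 'moment': [-0.033, 0.046, -0.03], 'opening': 0.085}
scene [[357.8, 0.0, 256.6], [0.0, 357.8, 196.5], [0.0, 0.0, 1.0]] [[-0.829, -0.357, 0.431, 0.146], [-0.559, 0.557, -0.614, 0.365], [-0.021, -0.75, -0.661, 0.654], [0.0, 0.0, 0.0, 1.0]]
photometer [([255.0, 216.0], 0.72)]
tab_pad [([240.0, 237.0], 0.81)]
lid_edge [([262.0, 209.0], 0.71)]
lid_hinge [([258.0, 212.0], 0.75), ([205.0, 269.0], 0.51)]
lid [([261.0, 210.0], 0.9)]
weighing_bottle [([282.0, 180.0], 0.51)]
dish [([304.0, 200.0], 0.83)]
crucible [([202.0, 268.0], 0.6), ([256.0, 216.0], 0.6)]
top [[418.3, 0.0, 251.4], [0.0, 418.3, 188.0], [0.0, 0.0, 1.0]] [[0.01, -0.995, 0.1, 0.4], [-0.999, -0.014, -0.04, -0.153], [0.041, -0.099, -0.994, 0.975], [0.0, 0.0, 0.0, 1.0]]
photometer [([230.0, 181.0], 0.95)]
tab_pad [([186.0, 187.0], 0.81)]
lid_edge [([224.0, 192.0], 0.6)]
lid_hinge [([224.0, 193.0], 0.7)]
lid [([232.0, 184.0], 0.69), ([223.0, 190.0], 0.66)]
weighing_bottle [([309.0, 167.0], 0.8)]
dish [([292.0, 205.0], 0.57)]
crucible [([147.0, 176.0], 0.68)]
```

Run:
```python
import cv2
im=cv2.imread("pics/top0.png")[120:260,120:340]; cv2.imwrite("pics/t1.png",cv2.resize(im,None,fx=3.6,fy=3.6,interpolation=cv2.INTER_CUBIC))
im=cv2.imread("pics/scene0.png")[140:310,160:340]; cv2.imwrite("pics/s1.png",cv2.resize(im,None,fx=3.5,fy=3.5,interpolation=cv2.INTER_CUBIC))
```

```text
(no output)
```

View pics/t1.png

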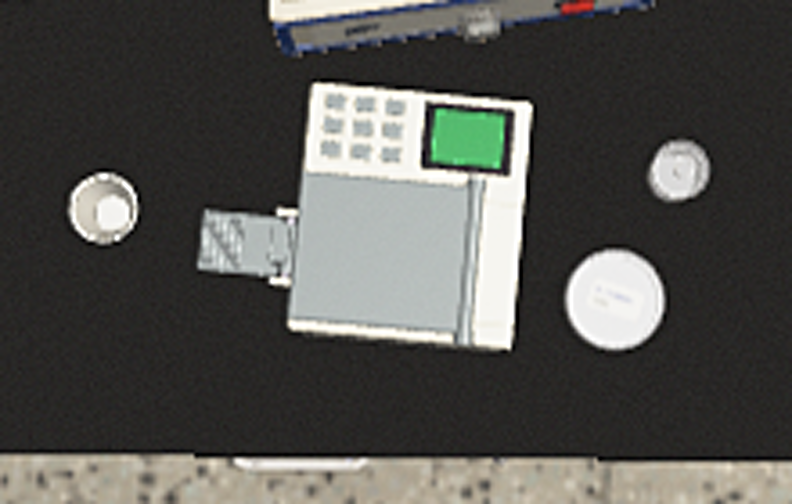

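View pics/s1.png

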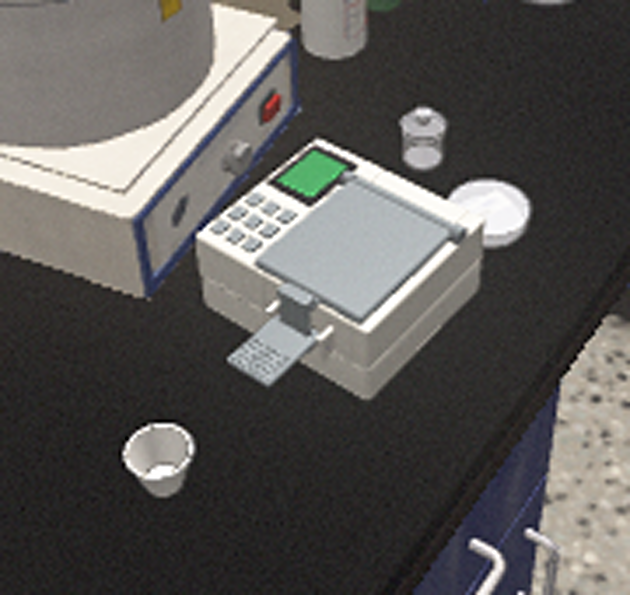

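Top crop (3.6x, offset 120,120): case-top corners at about (312,82), (532,101), (512,350), (288,330). Pad outer corners are at (204,210) and (197,268), the crucible at (103,208), the bottle at (680,170) and the dish at (615,300). The scene crop confirms the layout, with a heater box behind.

```bash
cat > h.py <<'E'
import numpy as np, json
from station import *
from scipy.optimize import least_squares
from scipy.spatial.transform import Rotation as R
def proj(P,cam="top"):
    k=get_calibration(cam); T=np.linalg.inv(k["pose"]); p=P@T[:3,:3].T+T[:3,3]; q=p@np.array(k["camera_matrix"]).T
    return q[:,:2]/q[:,2:]
def ray(u,z,cam="top"):
    k=get_calibration(cam); T=np.array(k["pose"]); d=T[:3,:3]@np.linalg.solve(k["camera_matrix"],[*u,1]); return T[:3,3]+d*(z-T[2,3])/d[2]
def W(p,s):
    c,n=np.cos(s[2]),np.sin(s[2]); p=np.atleast_2d(p)/1000.
    return np.c_[s[0]+c*p[:,0]-n*p[:,1], s[1]+n*p[:,0]+c*p[:,1], p[:,2]]
E
python3 - <<'E'
from h import *
px=np.array([(312,82),(532,101),(512,350),(288,330),(204,210),(197,268)])/3.6+120
pt=np.array([(-80,75,75),(55,75,75),(55,-75,75),(-80,-75,75),(-139,-7,58),(-139,-43,58)])
f=lambda s:(proj(W(pt,s))-px).ravel()
r=least_squares(f,[.5,-.1,-1.6]); s=r.x; print(s,np.round(r.fun,1)); json.dump(list(s),open("s.json","w"))
for n,p in dict(pad=(-122,-25,58),edge=(-88,-25,80),hinge=(25,-25,80)).items(): print(n,W(p,s).round(3))
for n,u,z in(("cru",(103,208),.03),("bot",(680,170),.05),("dish",(615,300),.015)): print(n,ray(np.array(u)/3.6+120,z).round(3))
sc=np.array([(315,139),(483,232),(368,335+10),(198,232)])/3.5+[160,140]
print((proj(W(pt[[1,2,3,0]],s),"scene")).round(0).tolist(), sc.round().tolist())
E
```

```text
[ 0.50766576 -0.16441109 -1.6470254 ] [-0.2 -0.1  0.3  0.4  0.2 -0.4 -0.3 -0.3 -0.1  0.1  0.1  0.3]
pad [[ 0.492 -0.041  0.058]]
edge [[ 0.489 -0.075  0.08 ]]
hinge [[ 0.481 -0.187  0.08 ]]
cru [0.515 0.041 0.03 ]
bot [ 0.542 -0.319  0.05 ]
dish [ 0.462 -0.283  0.015]
[[251.0, 178.0], [299.0, 201.0], [265.0, 234.0], [215.0, 206.0]] [[250.0, 180.0], [298.0, 206.0], [265.0, 239.0], [217.0, 206.0]]
```

```bash
cat >> h.py <<'E'
s=json.load(open("s.json")) if __import__("os").path.exists("s.json") else None
def want(p,tilt=0):
    """tool shift/turn to put TCP at photometer point p (mm), tool down, jaw along photometer y"""
    o=observe(); Rt=R.from_quat(o["ee_rot"]); t=W(p,s)[0]; a=s[2]
    best=None
    for sg in(1,-1):
        y=sg*np.array([-np.sin(a),np.cos(a),0]); z=np.array([0,0,-1.]); x=np.cross(y,z)
        g=R.from_matrix(np.c_[x,y,z]); w=(Rt.inv()*g).as_rotvec()
        if best is None or np.linalg.norm(w)<np.linalg.norm(best): best=w
    print(p,"->",t.round(3),"shift",Rt.inv().apply(t-o["position"]).round(4),"turn",best.round(3))
def where():
    o=observe(); d=o["position"][:2]-np.array(s[:2]); c,n=np.cos(s[2]),np.sin(s[2])
    print("t",round(o["t"],2),"TCP in photometer mm",np.round([1000*(c*d[0]+n*d[1]),1000*(-n*d[0]+c*d[1]),1000*o["position"][2]],1),"F",np.round(o["contact_force"],1))
E
python3 -c "
from h import *
where(); want((-126,-25,150)); print(np.round(get_calibration('wrist')['T_tool_cam'],3))"
```

```text
t 0.9 TCP in photometer mm [-759.3 -375.3  231.4] F [-0.3  1.   0.5]
(-126, -25, 150) -> [ 0.492 -0.037  0.15 ] shift [-0.4813 -0.5404  0.0813] turn [ 0.    -0.     1.348]
[[ 0.001 -0.953 -0.304  0.078]
 [ 1.     0.001  0.001 -0.   ]
 [-0.    -0.304  0.953 -0.141]
 [ 0.     0.     0.     1.   ]]
```

```bash
python3 -m pendant '[[-1,-0.033,-0.037,0,0,0,0.12],[-1,-0.066,-0.074,0,0,0,0.26],[-1,-0.1,-0.112,0,0,0,0.4],[-1,-0.133,-0.149,0,0,0,0.54],[-1,-0.166,-0.186,0,0,0,0.68],[-1,-0.2,-0.224,0,0,0,0.82],[-1,-0.233,-0.261,0,0,0,0.96],[-1,-0.266,-0.298,0,0,0,1.1]]'; python3 -c "
from h import *
where(); want((-126,-25,150))"
```

```text
t: 1.7
position: [0.3583, 0.2566, 0.2316]
ee_rot: [0.646, 0.763, 0.001, -0.0]
contact_force: [1.5, 0.5, -0.1]
opening: 0.0003
t 1.7 TCP in photometer mm [-408.4 -181.   231.6] F [ 1.5  0.5 -0.1]
(-126, -25, 150) -> [ 0.492 -0.037  0.15 ] shift [-0.3117  0.0834  0.0814] turn [ 0.001 -0.001  0.243]
```

```bash
python3 -m pendant '[[-1,-0.045,0.012,0,0,0,0.12],[-1,-0.09,0.024,0.01,0,0,0.243],[-1,-0.135,0.036,0.02,0,0,0.243],[-1,-0.18,0.048,0.035,0,0,0.243],[-1,-0.225,0.06,0.05,0,0,0.243],[-1,-0.27,0.072,0.065,0,0,0.243],[-1,-0.3117,0.0834,0.0814,0,0,0.243],[-1,-0.3117,0.0834,0.0814,0,0,0.243]]'
python3 - <<'E'
from h import *
import cv2
where(); want((-126,-25,62))
a=cv2.imread("pics/top0.png")[:0]
im=capture("wrist")[:,:,::-1]; sc=capture("scene")[:,:,::-1]
cv2.imwrite("pics/w2.png",np.hstack([cv2.resize(im,(400,300)),cv2.resize(sc[120:300,150:390],(400,300))]))
E
```

```text
t: 2.5
position: [0.4935, -0.0413, 0.1487]
ee_rot: [0.735, 0.678, -0.002, 0.001]
contact_force: [0.2, 0.1, 0.5]
opening: -0.0
t 2.5 TCP in photometer mm [-121.7  -23.5  148.7] F [0.2 0.1 0.5]
(-126, -25, 62) -> [ 0.492 -0.037  0.062] shift [ 0.0048 -0.0014  0.0867] turn [-0.001  0.005 -0.005]
```

View pics/w2.png

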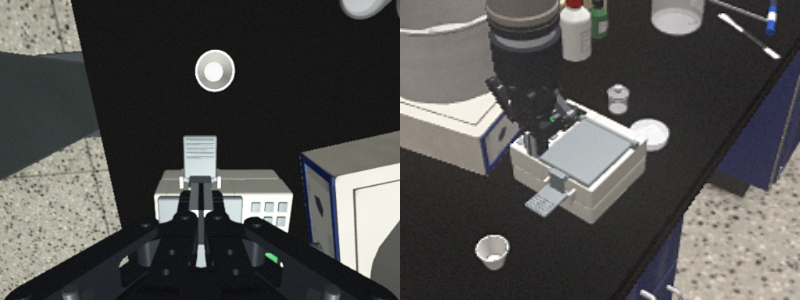

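Wrist view: the fingers (col ~204) are in line with the pad (cols 184–216, outer edge at row 136). The scene half shows everything undisturbed and the heater clear of the hand. I'll check these pixels against the pose estimate.

Run:
```python
from h import *
o=observe(); k=get_calibration("wrist"); T=np.eye(4); T[:3,:3]=R.from_quat(o["ee_rot"]).as_matrix(); T[:3,3]=o["position"]; T=np.linalg.inv(T@k["T_tool_cam"])
P=W([(-139,-7,58),(-139,-43,58),(-122,-25,58),(-80,-75,75)],s); q=(P@T[:3,:3].T+T[:3,3])@np.array(k["camera_matrix"]).T
print((q[:,:2]/q[:,2:]/1.28).round(1).tolist())
```

```text
[[217.0, 143.5], [183.1, 143.3], [200.0, 158.5], [153.2, 200.6]]
```

```bash
python3 -c "
from h import *
where(); want((-127,-25,63))"
```

```text
t 2.6 TCP in photometer mm [-127.5  -24.4  149.6] F [-0.3  0.7  0.5]
(-127, -25, 63) -> [ 0.492 -0.036  0.063] shift [-0.0004 -0.0005  0.0866] turn [-0.001  0.001  0.002]
```

```bash
python3 -m pendant '[[-1,0,0,0.03,0,0,0],[-1,0,0,0.06,0,0,0],[-1,0,0,0.08,0,0,0],[-1,0,0,0.087,0,0,0],[-1,0,0,0.091,0,0,0],[-1,0,0,0.095,0,0,0],[-1,0,0,0.098,0,0,0],[-1,0,0,0.098,0,0,0]]'; python3 -c "
from h import *
where()"
```

```text
t: 3.4
position: [0.494, -0.0328, 0.0525]
ee_rot: [0.731, 0.682, 0.001, -0.0]
contact_force: [-0.6, 5.1, 4.2]
opening: -0.0
t 3.4 TCP in photometer mm [-130.1  -23.7   52.5] F [-0.6  5.1  4.2]
```

Run:
```python
from h import *
import cv2
sc=capture("scene")[:,:,::-1]; t=capture("top")[:,:,::-1]; where()
cv2.imwrite("pics/p3.png",np.hstack([cv2.resize(sc[140:290,180:330],(400,400),interpolation=2),cv2.resize(t[130:240,150:260],(400,400),interpolation=2)]))
```

```text
t 3.5 TCP in photometer mm [-129.7  -23.6   52.6] F [0.5 4.3 4. ]
```

View pics/p3.png

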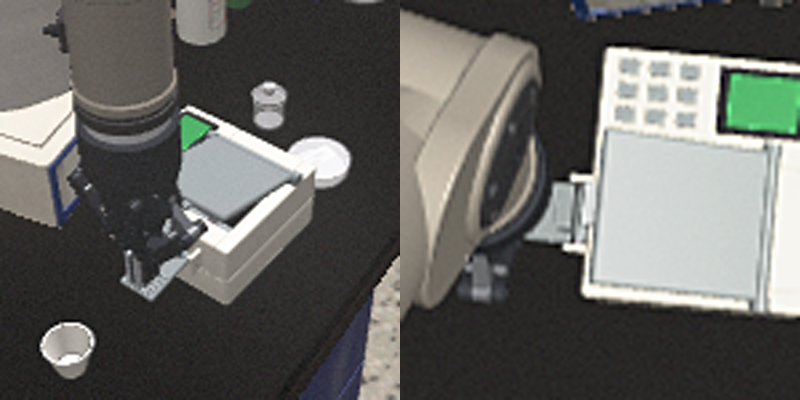

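The lid is released and ajar, with its edge against the gripper's knuckles (~5 N). The tab is pressed about 6 mm, and the neighbours are untouched. I'll back off so the lid can rise fully.

```bash
python3 -m pendant '[[-1,0.01,0,-0.002,0,0,0],[-1,0.022,0,-0.01,0,0,0],[-1,0.025,0,-0.03,0,0,0],[-1,0.025,0,-0.05,0,0,0],[-1,0.025,0,-0.065,0,0,0],[-1,0.025,0,-0.065,0,0,0],[-1,0.025,0,-0.065,0,0,0],[-1,0.025,0,-0.065,0,0,0]]'
python3 - <<'E'
from h import *
import cv2
sc=capture("scene")[:,:,::-1]; t=capture("top")[:,:,::-1]; where(); want((-95,-25,120))
cv2.imwrite("pics/p4.png",np.hstack([cv2.resize(sc[140:290,180:330],(400,400),interpolation=2),cv2.resize(t[130:240,150:260],(400,400),interpolation=2)]))
E
```

```text
t: 4.3
position: [0.4942, -0.0096, 0.1159]
ee_rot: [0.732, 0.682, -0.001, -0.0]
contact_force: [-0.5, -0.1, -0.2]
opening: -0.0001
t 4.4 TCP in photometer mm [-153.3  -25.1  116. ] F [ 1.1  0.5 -0.2]
(-95, -25, 120) -> [ 0.49  -0.068  0.12 ] shift [-0.0583 -0.0002 -0.004 ] turn [-0.002  0.001  0.005]
```

View pics/p4.png

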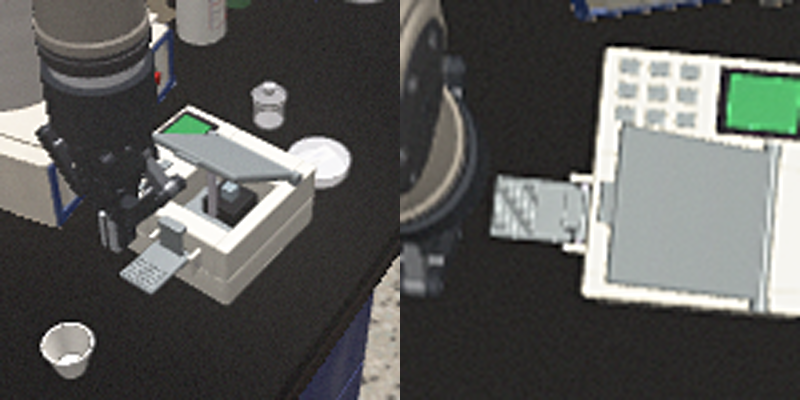

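The lid now stands at about 0.6, the tab has sprung back and the fingers are clear. Next I push the edge over, rising as I go.

```bash
python3 -m pendant '[[-1,-0.04,0,-0.002,0,0,0],[-1,-0.065,0,-0.004,0,0,0],[-1,-0.079,0,-0.008,0,0,0],[-1,-0.091,0,-0.014,0,0,0],[-1,-0.103,0,-0.019,0,0,0],[-1,-0.115,0,-0.024,0,0,0],[-1,-0.127,0,-0.029,0,0,0],[-1,-0.139,0,-0.034,0,0,0]]'; python3 -c "
from h import *
where(); want((20,-25,155))"
```

```text
t: 5.2
position: [0.4859, -0.1485, 0.1516]
ee_rot: [0.731, 0.682, 0.001, 0.0]
contact_force: [0.7, 0.8, -0.4]
opening: -0.0001
t 5.2 TCP in photometer mm [-14.3 -22.9 151.6] F [ 0.7  0.8 -0.4]
(20, -25, 155) -> [ 0.481 -0.182  0.155] shift [-0.0342 -0.0023 -0.0034] turn [ 0.001 -0.     0.006]
```

```bash
python3 -m pendant '[[-1,-0.012,-0.001,-0.002,0,0,0],[-1,-0.022,-0.002,-0.003,0,0,0],[-1,-0.03,-0.002,-0.003,0,0,0],[-1,-0.036,-0.002,-0.003,0,0,0],[-1,-0.036,-0.002,-0.003,0,0,0]]'
python3 - <<'E'
from h import *
import cv2
sc=capture("scene")[:,:,::-1]; t=capture("top")[:,:,::-1]; where()
cv2.imwrite("pics/p5.png",np.hstack([cv2.resize(sc[120:290,170:340],(400,400),interpolation=2),cv2.resize(t[110:250,150:290],(400,400),interpolation=2)]))
E
```

```text
t: 5.7
position: [0.4795, -0.1849, 0.1532]
ee_rot: [0.732, 0.681, -0.001, -0.001]
contact_force: [0.2, -0.0, 1.0]
opening: 0.0002
t 5.8 TCP in photometer mm [ 21.5 -26.1 153.4] F [ 0.1  0.4 -0.6]
```

View pics/p5.png

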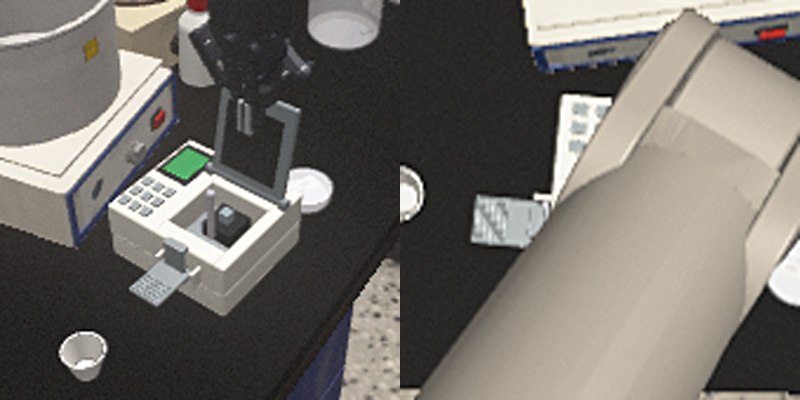

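The lid is past upright but there is no stop force yet. I'll creep on until I feel the stop.

```bash
python3 -m pendant '[[-1,-0.004,0,0,0,0,0],[-1,-0.008,0,0,0,0,0],[-1,-0.012,0,0,0,0,0],[-1,-0.012,0,0,0,0,0]]'; python3 -c "
from h import *
where()"
```

```text
t: 6.2
position: [0.4797, -0.1962, 0.1539]
ee_rot: [0.732, 0.681, 0.0, -0.0]
contact_force: [0.0, 0.4, 0.2]
opening: -0.0002
t 6.2 TCP in photometer mm [ 33.9 -25.4 153.9] F [0.  0.4 0.2]
```

```bash
python3 -m pendant '[[-1,-0.003,0,0,0,0,0],[-1,-0.006,0,0,0,0,0],[-1,-0.008,0,0,0,0,0],[-1,-0.008,0,0,0,0,0]]'
python3 - <<'E'
from h import *
import cv2
where()
sc=capture("scene")[:,:,::-1]
cv2.imwrite("pics/p6.png",cv2.resize(sc[130:260,200:330],(500,500),interpolation=2))
E
```

```text
t: 6.6
position: [0.4794, -0.2004, 0.1536]
ee_rot: [0.731, 0.682, 0.002, -0.003]
contact_force: [0.4, 7.8, 2.6]
opening: -0.0003
t 6.6 TCP in photometer mm [ 38.1 -25.4 153.6] F [0.4 7.8 2.6]
```

View pics/p6.png

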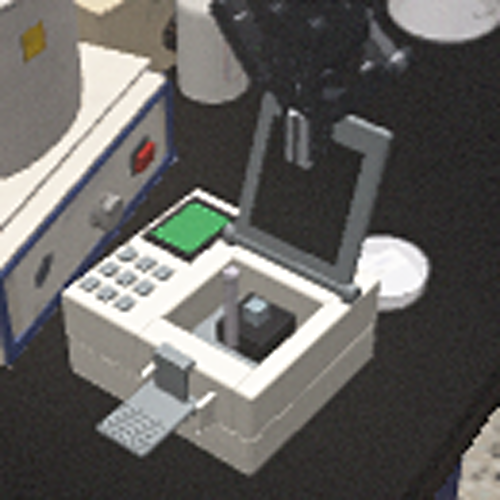

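The stop is felt (7.8 N) and the lid leans well back. Next I retreat and check.

```bash
python3 -m pendant '[[-1,0.015,0,0,0,0,0],[-1,0.04,0,0,0,0,0],[-1,0.08,0,-0.02,0,0,0],[-1,0.12,0,-0.05,0,0,0],[-1,0.16,0,-0.08,0,0,0],[-1,0.2,0,-0.08,0,0,0],[-1,0.24,0,-0.08,0,0,0],[-1,0.24,0,-0.08,0,0,0]]'
python3 - <<'E'
from h import *
import cv2
where()
sc=capture("scene")[:,:,::-1];t=capture("top")[:,:,::-1]
cv2.imwrite("pics/p7.png",np.hstack([cv2.resize(sc[120:290,170:340],(400,400),interpolation=2),cv2.resize(t[110:260,130:330],(533,400),interpolation=2)])[:, :800])
print("lid edge px at angle, scene/top")
for a in(1.6,1.72,1.8,1.9):
    P=W([(25-113*np.cos(a),-25,80+113*np.sin(a))],s); print(a,((proj(P,"scene")[0]-[170,120])*400/170).round(),((proj(P)[0]-[130,110])*400/150+[400,0]).round())
E
```

```text
t: 7.45
position: [0.4968, 0.0423, 0.2341]
ee_rot: [0.728, 0.685, 0.001, -0.001]
contact_force: [0.4, -0.4, 1.0]
opening: -0.0
t 7.45 TCP in photometer mm [-205.3  -26.6  234.1] F [ 0.4 -0.4  1. ]
lid edge px at angle, scene/top
1.6 [250.  91.] [733. 206.]
1.72 [259.  85.] [751. 208.]
1.8 [264.  83.] [764. 209.]
1.9 [271.  80.] [779. 211.]
```

View pics/p7.png

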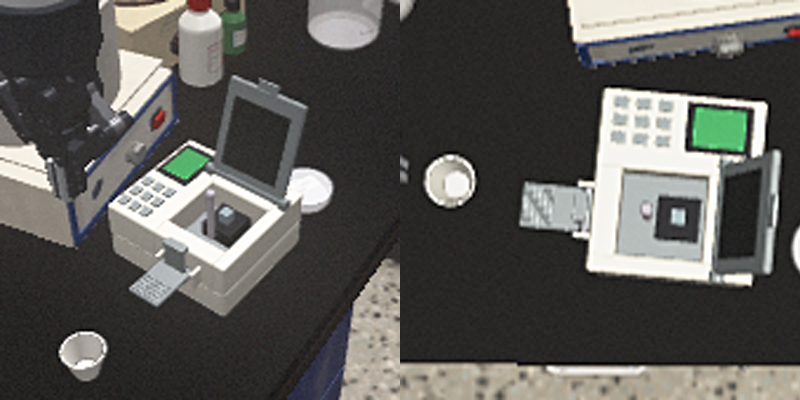

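The tongue tip is at scene (269,80) and top (~778,208), which matches the 1.9 rad prediction. The tab is at rest, the neighbours are in place and the arm is clear.

```bash
python3 -c "
from station import *
print(hand_in())"
```

```text
the job is handed in; nothing more can be done
None
```

The photometer's sample compartment is open and the job is handed in; no verdict came back. I pressed the release tab with the shut fingertips until the lid sprang up, backed off, then pushed the lid over until I felt its stop (about 8 N).

- **Final state:** in the last pictures the lid's edge sits where I calculated it for about 1.9 rad, the stop, with the arm withdrawn. The tab has sprung back, and the photometer, crucible, dish and bottle showed no visible movement. The arm was clear of everything, and about 7.5 s of the 38 s had been used.
- **Tab angle not measured:** I judged that the lid was released from the pictures and from how far the fingertips went down.
- **Unplanned contact:** when the lid sprang up it rested briefly against the gripper's knuckles at about 5 N, well under the 40 N limit, until I backed off.
- **Check that disagreed:** the pad's position seen by the wrist camera was about 7 mm off my estimate. I put roughly 4 mm of that down to the arm still settling; the rest did not affect the press.

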